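# Dip the winch gearbox and hold the dipstick up for reading

### The arm

A 7-joint arm with a two-finger parallel gripper is mounted at the origin on the work surface. World frame = base frame: x ahead of the robot, y to its left, z up, the work surface at z = 0. Lengths are in m, angles in rad, forces in N, time in s.
With the tool pointing down it reaches from about 0.425 to 0.875 m from the base axis. Payload 9.9 kg.
Tool frame: the origin (TCP) lies midway between the tips of the shut fingers; the grasp point (between the pads) lies 19 mm behind it; y points along the fingers, z is the direction in which the jaws open and shut, and the axes are right-handed (so a half turn about y gives the same grasp; the last joint's range is limited). The gripper opens to 85 mm and grips with 20 to 120 N. Pads are 22 mm wide; open, the fingers measure 114 mm over their backs; the gripper's body (76 mm by 85 mm) begins 54 mm behind the grasp point. The pads swing forward as they close: fully open they stand 13 mm farther back than shut.
Start: joints at [-1.336, 0.576, 0.025, 1.437, -0.015, 1.129, -0.057], TCP at [0.212, 0.641, 0.231] pointing down, gripper open.
Joint ranges: [-2.76, 2.76], [-0.34, 2.15], [-1.52, 1.57], [0.19, 2.46], [-1.09, 4.23], [0.17, 1.99], [-2.82, 2.82]. Speed limits (rad/s): [2.22, 2.22, 3.01, 3.01, 3.14, 3.14, 3.14].

### API

Orientations are given as a unit quaternion [w, x, y, z].
In Python, from rig import manip, optics, finder gives the robot as it stands.
- The arm moves only by the shell command python3 -m creep 'ROWS' [FORCE]. ROWS is JSON, a list that holds one entry, the list of rows, each a list of 7 numbers: the shift along the tool's x, y, z in units of 30 mm (1.0 is 30 mm), then the turn, a rotation vector about the tool's x, y, z in degrees, then the closure in counts, from 0 (fully open) to 255 (shut). In form: [[[x, y, z, ax, ay, az, grip], ...]]. A call has 1 to 5 rows; each row is the pose to reach, as a shift and turn from the pose measured when the call began, along the tool's axes at that moment; what a row does not reach only later rows make up. A row lasts 1/12 s, in which the tool goes at most 41.7 mm and 7.16 degrees, less where a joint would pass 70% of its speed; a pose out of reach is approached as far as the arm can. A call with a gripper value outside its range is refused whole. The fingers move at their own pace and stop on an object; FORCE is the grip in N (left out, the last holds). Time passes only in rows, so rows that repeat a pose let the fingers close. It gives the time, the measured TCP pose, the force and the opening at its end, in the units of the state.
- manip.get_obs(): the state, without advancing time (a new reading comes with each control period).
- optics.camera(name): name is "scene" or "top" or "wrist"; returns a dict with "frame" (420x560x3 uint8, red, green, blue), "fx", "fy", "cx", "cy" (pixels), "eye" and "attitude" of the camera in the world; the wrist camera has in their place "mount" (4x4, takes a point from camera to tool coordinates, whose origin is the TCP and whose axes are the tool frame's). Camera axes: x right, y down, z forward; pixel columns grow to the right and rows downward; lengths in m; the calibration is good to about 2 mm. A picture is of the moment at which its call begins: read the wrist's pose just before it. There is no depth.
- manip.hand_in(): hands the job in, once; it reports no verdict.
Trained networks look in a picture, given as the dict that the camera call returned (one of the last four; its "shot" number tells which), for a name from the list of things; names that differ only in an ending like _2 or _b are one class to them, and where a whole thing is asked for, a point or a joint stands for the part that bears it (a point fixed in the world has none). Each returns a list of dicts, best first, with "score" (0 to 1); they miss things now and then, are a little off and sometimes report something else, mostly with a low value. They report only what shows in the picture. A call takes as long as a camera call.
- finder.spot_in(name, picture): "rect" ([left, top, right, bottom] in pixels, round what is visible of it).
- finder.silhouettes(name, picture): "pixels" (420x560 bool, what is visible of it) and "rect" ([left, top, right, bottom] in pixels, round what is visible of it).
The state is a dict: "time": time; "q": joint angles; "dq": joint speeds; "effort": joint torques, N m; "position": TCP position; "tcp_rot": TCP orientation; "wrist_force": force on the tool from outside, world axes, zero at the start; "moment": the same for the moment, N m; "width": opening from 0.0 (shut) to 1.0 (fully open).
Only numpy, scipy, OpenCV 4.12 (cv2) and the standard library are available. Lean on these libraries where they do the work, as an engineer would, in place of code of your own. Each camera call takes 0.05 s, during which the arm holds its last target.

### The job

Check the oil of the green winch gearbox: take the dipstick from its cradle by the orange handle, push it down the slanted dipstick tube until its brass collar stops fully home against the yellow rim, and draw it right out again. Then present it for reading: hold the dipstick level in the gripper with its tip over the middle of the white reading plate, about 100 mm above the plate and touching nothing else, and finish while still holding it there, still. Leave the oil bottle, the grease tin and the screwdriver where they are.

Things in the scene. Friction and masses are not known exactly. Their poses are not given: they have to be found in the camera images.
- dipstick: loose dipstick, 0.11 kg; origin at the middle of the collar's tip-side face, x along the rod to the tip, z up as it lies in the cradle. Steel stem 8 mm across (last 12 mm taper to 3 mm), 120 mm long, two black rings near the tip; brass collar 26 mm across, x -6 to 0; 10 mm neck; orange handle x -105 to -20, 14 mm wide (y), 18 mm high (z). Balances at x -17 mm
- dipstick_grip (a point): grasp point of the dipstick: on its axis in the orange handle, 52 mm behind the collar's tip-side face; axes as the dipstick. In the cradle it starts 55 mm above the bench, with at least 30 mm free along the handle to either side; the handle is 14 mm wide across
- dipstick_seat (a point): middle of the tip-side face of the brass collar, on the rod's axis (the face that stops on the tube's rim); axes as the dipstick
- dipstick_tip (a point): end of the dipstick's stem, 120 mm from the collar's face; axes as the dipstick
- cradle: fixed cradle: dark wooden base 220 x 60 x 8 mm with two slotted aluminium posts, 12 mm thick, 50 mm ahead of and 100 mm behind its origin, up to 59 mm high. Origin on the bench below the dipstick's collar face; x along the base the way the dipstick's tip points. The dipstick lifts straight up out of it
- gearbox: fixed green gearbox, housing 150 x 150 mm and 110 mm high on a 190 x 170 mm foot; origin in the middle of its underside on the bench, its x axis points to the side where the tube comes out
- tube: fixed steel dipstick tube; origin at the middle of its open mouth, x along the tube into the gearbox, 40 degrees below level towards the gearbox's back. Bore 14 mm across, 130 mm deep; yellow rim 34 mm across at the mouth, 150 mm above the bench, 115 mm from the gearbox's origin along its x. 60 mm of tube stands out. Fully home: collar face on the mouth, rod along the tube
- plate: fixed white reading plate lying on the bench, 110 x 90 mm and 6 mm thick, with blue edges; origin in the middle of its underside, z up
- plate_middle (a point): middle of the reading plate's top face, 6 mm above the bench
- oil_bottle: bystander: upright black oil bottle with a yellow cap, 68 mm in diameter, 190 mm high; origin in the middle of its underside
- grease_tin: bystander: upright blue tin, 80 mm in diameter, 90 mm high; origin in the middle of its underside
- screwdriver: bystander: screwdriver lying on the bench beyond the work, origin near its middle, x axis along it

How it is judged:
By the outcome, as a careful person would: the job done as asked, in the order asked, and still so for the second after the job is handed in, while the arm keeps its last pose, push and grip.
It also fails if it takes over 58 s, if anything falls off the work surface, if the arm or the gripper's body presses on something with over 40 N, if the wrist force passes 120 N, or if a joint passes its speed limit or range.

## Working session

There is one attempt and no reset: what is moved stays moved. The work goes in short steps, Python scripts to look and compute and a shell command to move; the robot and the scene stay as the last step left them, time stands still between calls to the robot, and variables do not carry over. Pictures are saved under pics/ and viewed, and the job is handed in when it is done.

```bash
ls; mkdir -p pics
python3 - <<'E'
from rig import manip, optics, finder
import cv2,json
o=manip.get_obs();print({k:o[k] for k in('time','position','tcp_rot','width','wrist_force')})
for n in('scene','top'):
    p=optics.camera(n);cv2.imwrite(f'pics/{n}0.png',p['frame'][:,:,::-1])
    print(n,p['fx'],p['fy'],p['cx'],p['cy'],p['eye'],p['attitude'])
    for t in('dipstick','cradle','gearbox','tube','plate','oil_bottle','grease_tin','screwdriver'):
        r=finder.silhouettes(t,p)
        print(t,[(round(float(x['score']),2),x['rect'],int(x['pixels'].sum())) for x in r[:2]])
E
```

```text
pics
{'time': 0.0, 'position': array([0.21138673, 0.64056603, 0.23042376]), 'tcp_rot': array([-0.69754838,  0.69873941, -0.11230297,  0.11214962]), 'width': 1.0011813943924868, 'wrist_force': array([-0.2286684 , -1.19333619, -0.25210224])}
scene 443.5352282834319 443.5352282834319 276.97205064090866 211.89031378895848 [1.34434432 0.61319913 1.0609845 ] [-0.16712067  0.39790688  0.82745761 -0.35924185]
dipstick [(0.66, [257.5, 189.2, 300.4, 230.2], 259)]
cradle [(0.6, [247.2, 200.6, 304.9, 244.3], 772)]
gearbox [(0.59, [347.4, 192.4, 423.0, 259.7], 3398)]
tube []
plate [(0.74, [208.9, 181.6, 243.2, 204.7], 529)]
oil_bottle [(0.96, [167.4, 139.5, 190.4, 187.8], 726)]
grease_tin [(0.59, [375.9, 308.2, 414.0, 348.6], 1167)]
screwdriver [(0.57, [200.6, 235.9, 231.2, 261.4], 241)]
top 467.71221434222764 467.71221434222764 280.4337844753869 207.1057288830801 [ 0.34915112 -0.00640857  1.26595372] [-0.05948906  0.71136364 -0.69778177  0.0593585 ]
dipstick []
cradle [(0.8, [295.0, 184.9, 317.8, 268.5], 1546), (0.21, [94.8, 150.9, 128.5, 185.5], 968)]
gearbox [(0.75, [136.6, 235.8, 223.9, 325.2], 5555), (0.28, [300.2, 189.2, 306.2, 270.0], 247)]
tube [(0.72, [173.6, 236.1, 187.3, 268.7], 309)]
plate [(0.64, [374.3, 204.8, 411.6, 248.9], 1303)]
oil_bottle [(0.93, [439.1, 188.8, 490.7, 221.5], 1019)]
grease_tin [(0.93, [95.5, 146.7, 131.6, 186.2], 984)]
screwdriver [(0.56, [284.2, 128.6, 354.2, 152.7], 435)]
```

Run:
```python
import cv2
a=cv2.imread('pics/scene0.png');b=cv2.imread('pics/top0.png')
cv2.imwrite('pics/scene0c.png',cv2.resize(a[120:360,150:450],(800,640))[:600]);cv2.imwrite('pics/top0c.png',cv2.resize(b[110:350,80:500],None,fx=1.9,fy=1.9,interpolation=cv2.INTER_CUBIC))
```

```text
(no output)
```

View pics/scene0c.png

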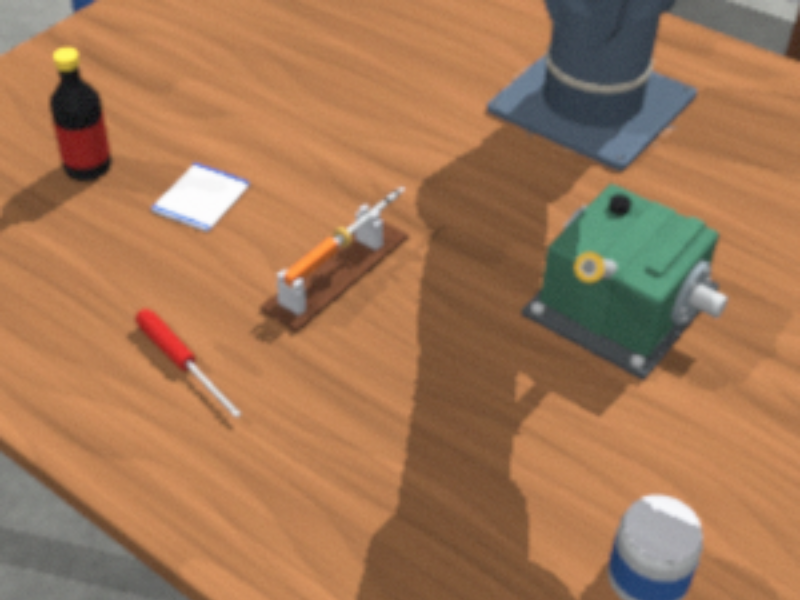

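View pics/top0c.png

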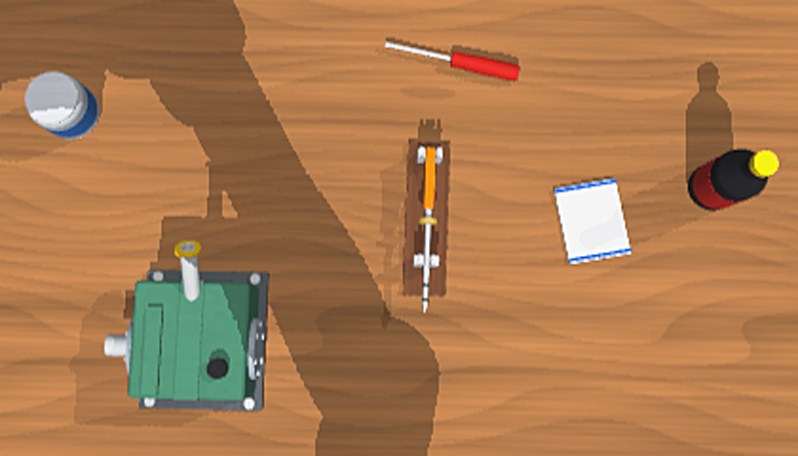

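The pictures show the dipstick in its cradle with the tip towards the robot, around top px (303,260). The tube mouth, a yellow ring at about top (179,241), faces away from the robot. The plate is near top (393,226).

```bash
cat > h.py <<'E'
import numpy as np, cv2
from scipy.spatial.transform import Rotation as R
from rig import manip, optics, finder
def rot(q): return R.from_quat([q[1],q[2],q[3],q[0]])
def cam(name):
    o=manip.get_obs(); p=optics.camera(name)
    if 'mount' in p:
        T=np.eye(4);T[:3,:3]=rot(o['tcp_rot']).as_matrix();T[:3,3]=o['position'];M=T@p['mount']
        p['E']=M[:3,3];p['A']=M[:3,:3]
    else: p['E']=np.array(p['eye']);p['A']=rot(p['attitude']).as_matrix()
    return p
def ray(p,uv): 
    d=p['A']@np.array([(uv[0]-p['cx'])/p['fx'],(uv[1]-p['cy'])/p['fy'],1]);return d/np.linalg.norm(d)
def onz(p,uv,z):
    d=ray(p,uv);return p['E']+d*(z-p['E'][2])/d[2]
def proj(p,X):
    c=p['A'].T@(np.asarray(X)-p['E']);return np.array([p['fx']*c[0]/c[2]+p['cx'],p['fy']*c[1]/c[2]+p['cy']])
def tri(ps,uvs):
    A=0;b=0
    for p,u in zip(ps,uvs):
        d=ray(p,u);P=np.eye(3)-np.outer(d,d);A=A+P;b=b+P@p['E']
    return np.linalg.solve(A,b)
def color(p,lo,hi,rect=None):
    h=cv2.cvtColor(p['frame'],cv2.COLOR_RGB2HSV);m=cv2.inRange(h,np.array(lo),np.array(hi))>0
    if rect is not None:
        k=np.zeros_like(m);l,t,r,b=map(int,rect);k[t:b,l:r]=1;m&=k
    return m
def save(p,n,rect=None,f=1):
    im=p['frame'][:,:,::-1]
    if rect: l,t,r,b=rect;im=im[t:b,l:r]
    cv2.imwrite('pics/'+n,cv2.resize(im,None,fx=f,fy=f,interpolation=cv2.INTER_CUBIC))
E
python3 - <<'E'
from h import *
t=cam('top');s=cam('scene')
for p,n,ry,ro in((t,'top',(165,230,195,250),(295,180,320,230)),(s,'scene',(360,205,390,235),(250,195,290,235))):
    for nm,lo,hi,r in(('rim',(18,120,100),(35,255,255),ry),('handle',(5,200,150),(17,255,255),ro)):
        m=color(p,lo,hi,r).astype(np.uint8);k,l,st,c=cv2.connectedComponentsWithStats(m)
        i=1+np.argmax(st[1:,4]);print(n,nm,st[i],c[i])
        pts=np.argwhere(l==i)[:,::-1].astype(np.float32)
        if nm=='rim': print(cv2.fitEllipse(cv2.convexHull(pts)))
        else: print(cv2.minAreaRect(pts))
save(s,'s1.png',(340,180,430,265),7);save(s,'s2.png',(240,180,310,250),8)
save(t,'t1.png',(130,225,230,330),6);save(t,'t2.png',(285,175,330,275),6)
E
```

```text
top rim [171 236  15  10  83] [178.22891566 240.61445783]
((178.18124389648438, 240.49110412597656), (9.492058753967285, 14.735763549804688), 79.46302032470703)
top handle [304 187   5   9  18] [306.11111111 190.66666667]
((306.0, 191.0), (8.0, 4.0), 90.0)
scene rim [365 215  11  11  68] [370.36764706 220.07352941]
((370.44659423828125, 220.0), (10.88144302368164, 11.192130088806152), 0.0)
scene handle [267 218   3   2   3] [268.         218.33333333]
((267.9000244140625, 218.30003356933594), (0.4472135603427887, 2.2360680103302), 63.43495178222656)
```

View pics/s1.png

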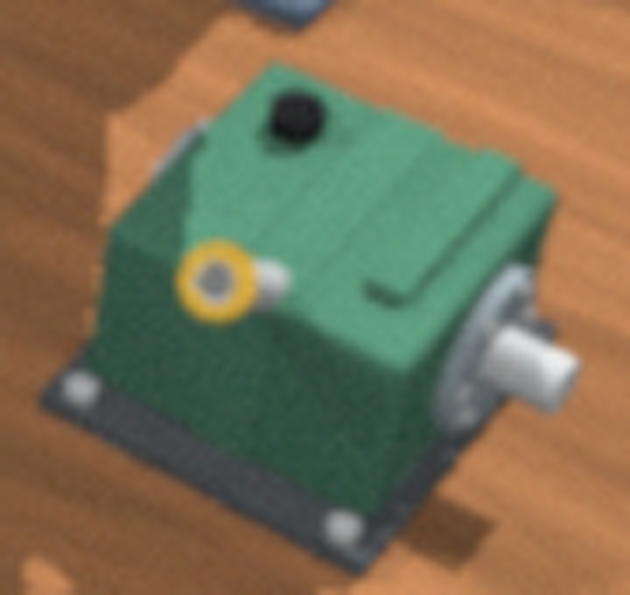

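View pics/s2.png

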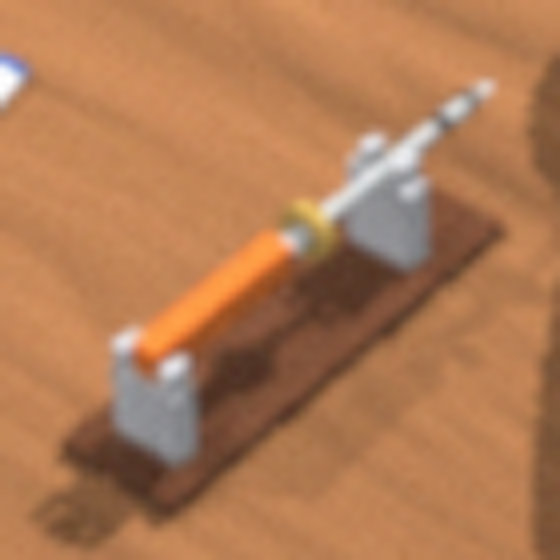

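View pics/t1.png

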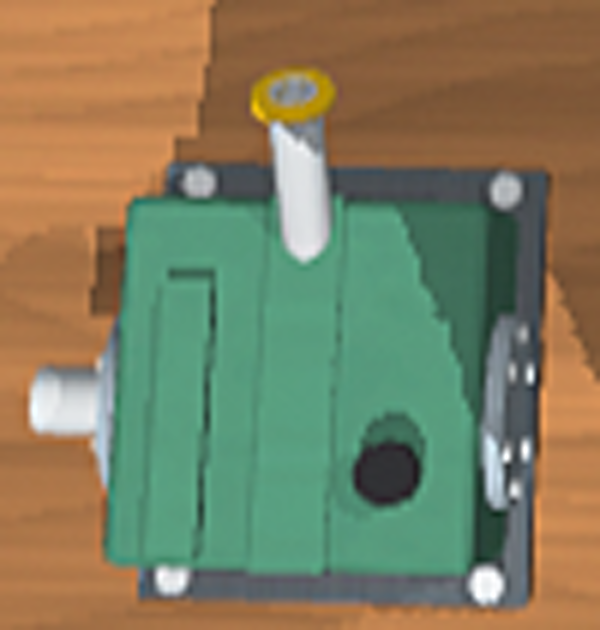

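View pics/t2.png

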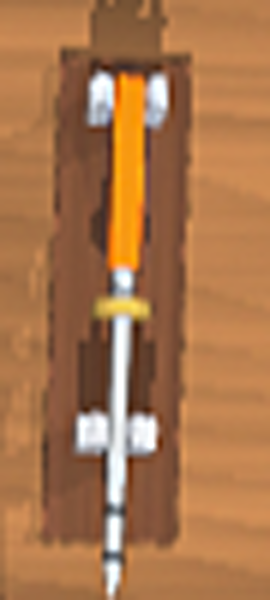

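Run:
```python
from h import *
t=cam('top');s=cam('scene')
M=tri([t,s],[(178.3,240.6),(370.4,220.0)]);print('rim',M,proj(t,M),proj(s,M),onz(t,(178.3,240.6),.15))
print('handle top cam', )
r=finder.silhouettes('plate',t)[0]
m=r['pixels'];pts=np.argwhere(m)[:,::-1].astype(np.float32);c=cv2.minAreaRect(pts);print('plate',c,onz(t,np.add(c[0],0),.006))
pts=np.argwhere(finder.silhouettes('plate',s)[0]['pixels'])[:,::-1].astype(np.float32);c2=cv2.minAreaRect(pts);print(onz(s,c2[0],.006))
r=finder.silhouettes('gearbox',t)[0]['pixels'];c=cv2.minAreaRect(np.argwhere(r)[:,::-1].astype(np.float32));print('gb',c)
r=finder.silhouettes('cradle',t)[0]['pixels'];c=cv2.minAreaRect(np.argwhere(r)[:,::-1].astype(np.float32));print('cr',c,onz(t,c[0],.008))
r=finder.silhouettes('oil_bottle',t)[0];print('oil',r['rect'],[onz(t,u,0)[:2] for u in((r['rect'][0],r['rect'][1]),)])
```

```text
rim [0.45338639 0.2373729  0.14925611] [178.70895936 240.38746452] [370.77486156 219.99743105] [0.45278939 0.23815928 0.15      ]
handle top cam
plate ((391.5588073730469, 226.2647247314453), (41.75912094116211, 33.08189392089844), 77.47119140625) [ 0.51628945 -0.30671419  0.006     ]
[ 0.5176954  -0.31109605  0.006     ]
gb ((177.5121307373047, 281.2088317871094), (86.13358306884766, 88.7979507446289), 2.385944128036499)
cr ((304.3638916015625, 224.85511779785156), (23.14495086669922, 80.08590698242188), 1.7899105548858643) [ 0.51530318 -0.06990777  0.008     ]
oil [440.7, 189.4, 490.2, 219.7] [array([ 0.62243644, -0.44614178])]
```

Run:
```python
from h import *
t=cam('top');s=cam('scene')
b=[onz(t,np.array(u)/6+(130,225),.014) for u in((199,182),(506,190),(172,576),(487,583))]
print(np.round(b,4)); print('center',np.mean(b,0))
d=(b[0]+b[1]-b[2]-b[3]);e=b[0]+b[2]-b[1]-b[3];print('yaw',np.degrees(np.arctan2(d[1],d[0])),np.degrees(np.arctan2(-e[0],e[1])))
q=lambda x,y:np.array((x,y))/6+(285,175)
H=onz(t,q(130,72),.064);Hf=onz(t,q(122,268),.064);C=onz(t,q(123,309),.06);T=onz(t,q(112,596),.056)
print(H,Hf,C,T); v=T-H;print('yaw',np.degrees(np.arctan2(v[1],v[0])),np.linalg.norm(v))
S=lambda x,y:np.array((x,y))/8+(240,180)
T2=tri([t,s],[q(112,596),S(490,83)]);print('tip tri',T2, proj(t,T2),q(112,596));C2=tri([t,s],[q(123,309),S(307,228)]);print('col',C2)
# plate corners
pc=[np.array(u)/1.9+(80,110) for u in((555,188),(614,178),(631,254),(570,263))];P=[onz(t,u,.006) for u in pc];print(np.round(P,4),np.mean(P,0))
o=manip.get_obs();r=rot(o['tcp_rot']);print(r.as_matrix())
# bottle, tin base
for n in('oil_bottle','grease_tin'):
    r=finder.silhouettes(n,s)[0]['rect'];print(n,onz(s,((r[0]+r[2])/2,r[3]-3),0))
```

```text
[[0.4253 0.3061 0.014 ]
 [0.4244 0.1695 0.014 ]
 [0.2546 0.3074 0.014 ]
 [0.2543 0.1705 0.014 ]]
center [0.3396414  0.23839166 0.014     ]
yaw -0.38020022462204794 -0.26564060548093266
[ 0.60821017 -0.0720669   0.064     ] [ 0.52152469 -0.06945279  0.064     ] [ 0.50418648 -0.07027892  0.06      ] [ 0.38119227 -0.06705128  0.056     ]
yaw 178.73434184087355 0.2272141865461862
tip tri [ 0.38107237 -0.06688158  0.05374148] [303.55568469 274.40190452] [303.66666667 274.33333333]
col [ 0.50452884 -0.07017638  0.05561047]
[[ 0.5629 -0.2546  0.006 ]
 [ 0.5792 -0.3397  0.006 ]
 [ 0.47   -0.3612  0.006 ]
 [ 0.4556 -0.2743  0.006 ]] [ 0.5169194  -0.30745503  0.006     ]
[[ 9.49624510e-01  6.48089765e-06  3.13389996e-01]
 [-3.13389995e-01 -6.61081213e-05  9.49624508e-01]
 [ 2.68720431e-05 -9.99999998e-01 -6.07468438e-05]]
oil_bottle [ 0.58843103 -0.47469634  0.        ]
grease_tin [0.6803851  0.46676858 0.        ]
```

```bash
python3 -m creep '[[[4.56,0,-4.74,0,-17,0,0],[4.56,0,-4.74,0,-17,0,0],[4.56,0,-4.74,0,-17,0,0],[4.56,0,-4.74,0,-17,0,0],[4.56,0,-4.74,0,-17,0,0]]]'
```

```text
time: 1.97
position: [0.2987, 0.4595, 0.2314]
tcp_rot: [-0.707, 0.707, -0.008, 0.009]
wrist_force: [0.0, 0.7, -0.3]
width: 1.003
```

```bash
python3 -m creep '[[[2.95,0,-5.85,0,0,0,0],[2.95,0,-5.85,0,0,0,0],[2.95,0,-5.85,0,0,0,0],[2.95,0,-5.85,0,0,0,0],[2.95,0,-5.85,0,0,0,0]]]' >/dev/null;  python3 -m creep '[[[2.95,0,-5.85,0,0,0,0],[2.95,0,-5.85,0,0,0,0],[2.95,0,-5.85,0,0,0,0],[2.95,0,-5.85,0,0,0,0],[2.95,0,-5.85,0,0,0,0]]]' >/dev/null;  python3 -m creep '[[[2.9,1.2,-5.75,0,0,0,0],[2.9,1.2,-5.75,0,0,0,0],[2.9,1.2,-5.75,0,0,0,0],[2.9,1.2,-5.75,0,0,0,0],[2.9,1.2,-5.75,0,0,0,0]]]'
python3 - <<'E'
from h import *
p=cam('wrist');save(p,'w1.png');print(manip.get_obs()['position'],manip.get_obs()['q'])
print([ (x['score'],x['rect']) for x in finder.spot_in('dipstick',p)])
for X in ([.553,-.071,.055],[.501,-.0702,.055],[.381,-.0669,.055]): print(proj(p,X))
E
```

```text
time: 3.22
position: [0.5519, -0.0805, 0.197]
tcp_rot: [-0.706, 0.708, -0.009, 0.012]
wrist_force: [0.6, 1.1, 1.5]
width: 1.002
[ 0.5533751  -0.08694067  0.19614734] [-0.0285395   0.44151814  0.14168606  1.80233013 -0.06939618  0.89839204
  1.6782243 ]
[(0.67, [271.5, 0.0, 303.1, 261.2])]
[289.23130559 197.36337591]
[289.06954866 135.33517747]
[290.70084724 -40.3476633 ]
```

View pics/w1.png

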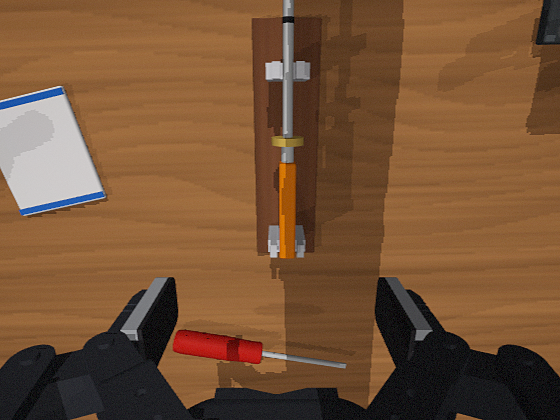

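```bash
python3 -m creep '[[[0,2.0,0.53,0,0,0,0],[0,2.0,0.53,0,0,0,0],[0,2.0,0.53,0,0,0,0],[0,2.0,0.53,0,0,0,0],[0,2.0,0.53,0,0,0,0]]]'
python3 - <<'E'
from h import *
p=cam('wrist');save(p,'w2.png');o=manip.get_obs();print(o['position'],np.round(rot(o['tcp_rot']).as_matrix(),4))
m=color(p,(5,170,100),(17,255,255),(200,60,380,300)).astype(np.uint8)
r=cv2.minAreaRect(np.argwhere(m)[:,::-1].astype(np.float32));print(r)
bx=cv2.boxPoints(r)
print(bx);print(np.array([onz(p,b,.064) for b in bx]))
l=finder.silhouettes('dipstick',p);print(l[0]['rect'])
E
```

```text
time: 3.73
position: [0.5535, -0.0681, 0.1377]
tcp_rot: [-0.705, 0.709, -0.011, 0.014]
wrist_force: [-0.3, 0.1, -0.5]
width: 0.996
[ 0.55374191 -0.06816088  0.13798455] [[ 0.9994  0.005   0.0353]
 [-0.0353 -0.0051  0.9994]
 [ 0.0052 -1.     -0.0049]]
((299.0, 179.49998474121094), (159.99996948242188, 238.99996948242188), 0.0)
[[219.00002 298.99997]
 [219.00002  60.     ]
 [379.       60.     ]
 [379.      298.99997]]
[[ 0.60910626 -0.11281881  0.064     ]
 [ 0.45159739 -0.09888562  0.064     ]
 [ 0.45491233 -0.00736681  0.064     ]
 [ 0.61284924  0.00190382  0.064     ]]
[248.8, 0.0, 291.4, 294.5]
```

View pics/w2.png

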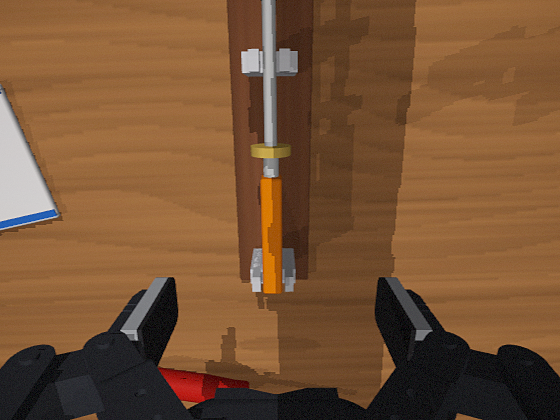

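Run:
```python
from h import *
p=cam('wrist');o=manip.get_obs();print(o['position'],o['tcp_rot'])
for u,z in(((271,179),.064),((272.3,292),.064),((270,145),.068),((268.5,10),.055),((270,110),.059)): print(u,onz(p,u,z))
```

```text
[ 0.5536731  -0.06816553  0.137943  ] [-0.70525771  0.70872419 -0.01065695  0.01442253]
(271, 179) [ 0.52273287 -0.07204937  0.064     ]
(272.3, 292) [ 0.60522731 -0.07448024  0.064     ]
(270, 145) [ 0.50070047 -0.0716846   0.068     ]
(268.5, 10) [ 0.42582384 -0.06970368  0.055     ]
(270, 110) [ 0.48067662 -0.07104278  0.059     ]
```

```bash
python3 -m creep '[[[-0.03,2,-0.17,0,0,0,0],[-0.03,3,-0.17,0,0,0,0],[-0.03,3.38,-0.17,0,0,0,0],[-0.03,3.38,-0.17,0,0,0,0],[-0.03,3.38,-0.17,0,0,0,0]]]'
python3 -c "
from h import *
o=manip.get_obs();print(o['position'],o['wrist_force'],o['q'])"
```

```text
time: 4.3
position: [0.5533, -0.0739, 0.0369]
tcp_rot: [-0.705, 0.709, -0.011, 0.014]
wrist_force: [1.6, -0.0, 0.6]
width: 1.0
[ 0.55326987 -0.07394616  0.03694728] [ 1.60189084 -0.03554943  0.59443075] [-0.01544102  0.65280809  0.09383401  1.96032072 -0.10369945  0.52784143
  1.68360721]
```

```bash
python3 -m creep '[[[0,0,0.02,0,0,0,255],[0,0,0.02,0,0,0,255],[0,0,0.02,0,0,0,255],[0,0,0.02,0,0,0,255],[0,0,0.02,0,0,0,255]]]' 80
python3 -m creep '[[[0,0,0,0,0,0,255],[0,0,0,0,0,0,255],[0,0,0,0,0,0,255]]]'
```

```text
time: 4.72
position: [0.5537, -0.0733, 0.0378]
tcp_rot: [-0.705, 0.709, -0.01, 0.015]
wrist_force: [0.1, 0.0, -0.1]
width: 0.3
time: 4.97
position: [0.5539, -0.0732, 0.0382]
tcp_rot: [-0.705, 0.709, -0.01, 0.015]
wrist_force: [-1.2, 0.3, 6.9]
width: 0.146
```

```bash
python3 -m creep '[[[0,0,0,0,0,0,255],[0,-0.5,0,0,0,0,255],[0,-1.5,0,0,0,0,255],[0,-2.5,0,0,0,0,255],[0,-3.5,0,0,0,0,255]]]'
python3 -m creep '[[[0,-2,0,0,0,0,255],[0,-2,0,0,0,0,255],[0,-2,0,0,0,0,255],[0,-2,0,0,0,0,255]]]'
python3 - <<'E'
from h import *
p=cam('wrist');save(p,'w3.png');o=manip.get_obs();print(o['position'],o['q'],o['wrist_force'])
E
```

```text
time: 5.38
position: [0.5526, -0.0727, 0.144]
tcp_rot: [-0.705, 0.709, -0.011, 0.014]
wrist_force: [0.2, 0.0, -1.6]
width: 0.149
time: 5.72
position: [0.5527, -0.0725, 0.2048]
tcp_rot: [-0.705, 0.709, -0.01, 0.015]
wrist_force: [-1.6, 0.4, -2.1]
width: 0.145
[ 0.55190694 -0.07234918  0.20346611] [-0.05454917  0.4283089   0.14205878  1.80208542 -0.06867072  0.91101624
  1.65181855] [-0.52564163  0.07746505 -1.77612088]
```

View pics/w3.png

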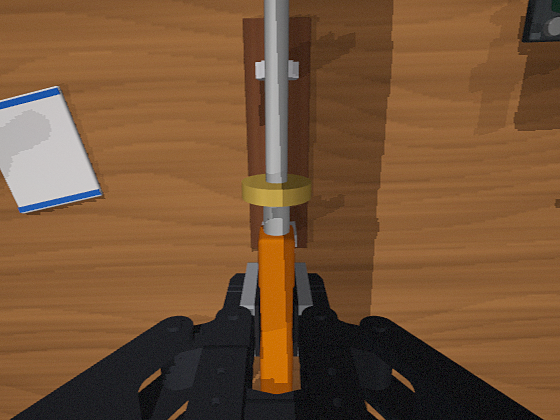

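```bash
cat >> h.py <<'E'
def overlay(p,o,face,ang=(0,0),roll=0):
    """dipstick edges predicted; face in tool coords; ang pitch(about tool z), yaw(about tool y) deg"""
    Rt=rot(o['tcp_rot']).as_matrix();im=p['frame'][:,:,::-1].copy()
    D=R.from_euler('zy',ang,degrees=True).as_matrix()
    ax=D@np.array([-1,0,0]);si=D@np.array([0,0,1]);up=np.cross(ax,si)
    f=np.array(face)
    def P(t): return tuple(int(round(v*8)) for v in proj(p,o['position']+Rt@t))
    def poly(pts,c): cv2.polylines(im,[np.array([P(q) for q in pts])],False,c,1,cv2.LINE_AA,3)
    for s in(-1,1): 
        poly([f+ax*x+si*s*.004 for x in(0,.05,.108)],(255,0,255))
        poly([f+ax*x+si*s*.007+up*u for x,u in((-.02,.009),(-.105,.009))],(255,0,0))
        poly([f+ax*x+si*s*.007-up*u for x,u in((-.02,.009),(-.105,.009))],(255,255,0))
    th=np.linspace(0,6.3,40)
    for x in(0,-.006): poly([f+ax*x+.013*(si*np.cos(t)+up*np.sin(t)) for t in th],(0,255,0))
    return im
E
python3 - <<'E'
from h import *
p=cam('wrist');o=manip.get_obs()
im=overlay(p,o,(-.052,-.019,0));cv2.imwrite('pics/w4.png',cv2.resize(im[0:420,130:430],(570,798))[:600])
print(p['fx'],p['mount'])
E
```

```text
345.3484283702875 [[ 6.40934273e-04  9.49481926e-01  3.13821066e-01 -8.07363221e-02]
 [ 5.35315128e-06 -3.13821133e-01  9.49482120e-01 -1.41784651e-01]
 [ 9.99999795e-01 -6.06875701e-04 -2.06221440e-04 -1.36582009e-03]
 [ 0.00000000e+00  0.00000000e+00  0.00000000e+00  1.00000000e+00]]
```

View pics/w4.png

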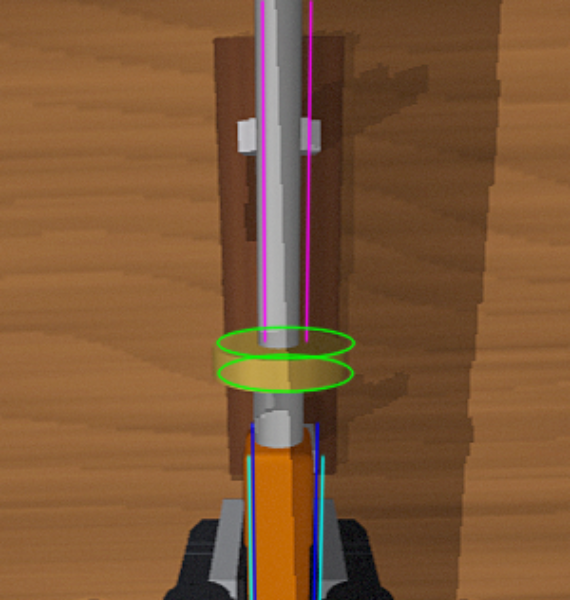

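```bash
cat >> h.py <<'E'
M=np.array([.4537,.2375,.1497]);PSI=-0.3
FACE=np.array([-.052,-.019,0])
def tubeaxis(psi=PSI,tilt=40):
    return R.from_euler('zy',[psi,-tilt],degrees=True).as_matrix()  # columns: x_t back along the rod, etc.
def goal_tool(out,lat=(0,0),m=None,psi=PSI,tilt=40):
    # tool rotation: base R0 = x:(1,0,0), y:(0,0,-1), z:(0,1,0)
    R0=np.array([[1,0,0],[0,0,1],[0,-1,0]],float)
    Rg=tubeaxis(psi,tilt)@R0
    d=-Rg[:,0]; f=(M if m is None else m)-out*d
    return f-Rg@FACE,Rg
def rows(pg,Rg,o=None):
    o=o or manip.get_obs();Rt=rot(o['tcp_rot']).as_matrix()
    s=Rt.T@(pg-o['position'])/.03; v=R.from_matrix(Rt.T@Rg).as_rotvec(degrees=True)
    print('at',np.round(o['position'],4),'goal',np.round(pg,4),'ROW',np.round(s,3),np.round(v,2),'F',np.round(o['wrist_force'],1),'t',round(o['time'],2))
def tipface(o=None):
    o=o or manip.get_obs();Rt=rot(o['tcp_rot']).as_matrix()
    f=o['position']+Rt@FACE;d=-Rt[:,0];print('face',f,'tip',f+.12*d)
    D=-tubeaxis()[:,0];dx=lambda X:(np.dot(X-M,D),(X-M)-np.dot(X-M,D)*D)
    for n,X in(('face',f),('tip',f+.12*d)): a,b=dx(X);print(n,'along mm',round(a*1e3,1),'off mm',np.round(b*1e3,1))
    print('axis err deg',np.round(R.from_matrix(Rt.T@goal_tool(0)[1]).as_rotvec(degrees=True),2))
E
python3 -c "
from h import *
rows(*goal_tool(.165))"
```

```text
at [ 0.5515 -0.0723  0.2028] goal [0.6321 0.2364 0.2746] ROW [ 2.329 -2.438 10.366] [  1.08  -1.57 -39.8 ] F [ 0.1 -1.3 -1.4] t 5.82
```

```bash
python3 -m creep '[[[0.3,-1,1,0,0,-6,255],[0.6,-1.6,2,0,-0.5,-12,255],[0.9,-2.2,3,0.3,-0.8,-18,255],[1.2,-2.4,4.2,0.5,-1,-24,255],[1.5,-2.4,5.4,0.8,-1.3,-28,255]]]'
python3 -c "
from h import *
rows(*goal_tool(.165))"
```

```text
time: 6.23
position: [0.6013, 0.0897, 0.2747]
tcp_rot: [0.687, -0.684, -0.17, -0.178]
wrist_force: [0.9, -1.6, -1.8]
width: 0.148
at [0.6013 0.0897 0.2747] goal [0.6321 0.2364 0.2746] ROW [0.843 0.494 4.9  ] [  0.06  -0.4  -11.52] F [ 0.9 -1.6 -1.8] t 6.23
```

```bash
python3 -m creep '[[[0.3,0.1,1,0,0,-4,255],[0.5,0.3,2.2,0,-0.2,-8,255],[0.84,0.5,3.4,0,-0.4,-11.5,255],[0.84,0.5,4.5,0,-0.4,-11.5,255],[0.84,0.5,4.9,0,-0.4,-11.5,255]]]'
python3 -m creep '[[[0,0,0,0,0,0,255],[0,0,0,0,0,0,255]]]'
python3 - <<'E'
from h import *
rows(*goal_tool(.165));tipface();print(manip.get_obs()['q'])
p=cam('wrist');save(p,'w5.png')
s=cam('scene');save(s,'s5.png',(300,100,460,280),4)
print('rim pred',proj(p,M))
for n in 'tube','gearbox': print([(x['score'],x['rect']) for x in finder.spot_in(n,p)][:2])
E
```

```text
time: 6.65
position: [0.6292, 0.2148, 0.2719]
tcp_rot: [-0.663, 0.666, 0.238, 0.244]
wrist_force: [0.3, -0.9, -2.5]
width: 0.146
time: 6.82
position: [0.6273, 0.219, 0.2689]
tcp_rot: [-0.663, 0.667, 0.24, 0.24]
wrist_force: [-0.1, -1.3, -1.8]
width: 0.148
at [0.6273 0.219  0.2689] goal [0.6321 0.2364 0.2746] ROW [ 0.247 -0.045  0.578] [ 0.27  0.4  -0.3 ] F [-0.1 -1.3 -1.8] t 6.82
face [0.57514221 0.21901406 0.25033169] tip [0.48281784 0.21880641 0.17367553]
face along mm -157.8 off mm [  0.6 -17.7  -0.8]
tip along mm -37.8 off mm [  0.2 -18.5  -0.3]
axis err deg [ 0.27  0.4  -0.3 ]
[-1.07782168  0.36696471  0.63896612  2.07479382  0.66242196  0.20115331
  0.41736713]
rim pred [ 367.05230449 -515.01559468]
[]
[]
```

View pics/w5.png

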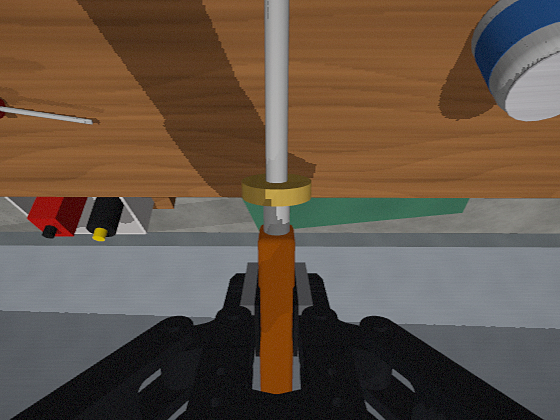

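View pics/s5.png

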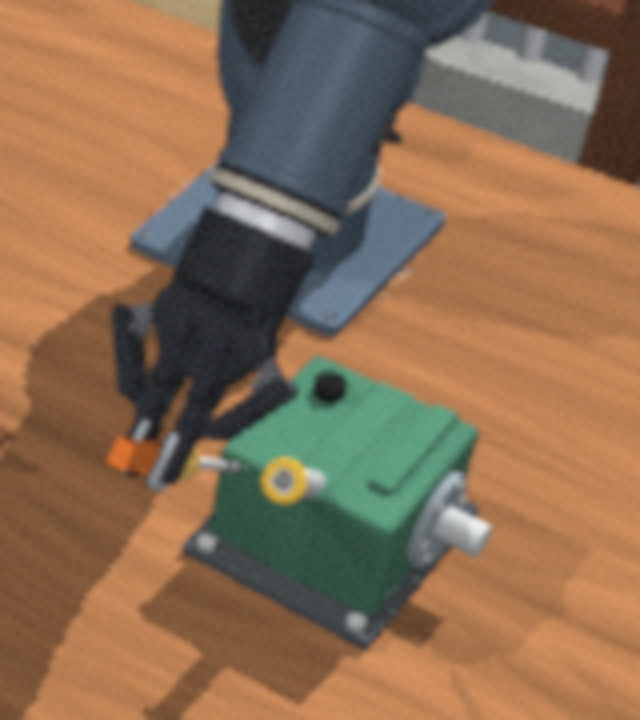

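```bash
cat > kin.py <<'E'
from h import *
from scipy.optimize import least_squares
o=manip.get_obs()
data=[([-1.336,.576,.025,1.437,-.015,1.129,-.057],[.21139,.64057,.23042],[-0.69754838,0.69873941,-0.11230297,0.11214962]),
([-0.0285395,0.44151814,0.14168606,1.80233013,-0.06939618,0.89839204,1.6782243],[0.55337,-0.08694,0.19615],[-.706,.708,-.009,.012]),
([-0.01544102,0.65280809,0.09383401,1.96032072,-0.10369945,0.52784143,1.68360721],[0.55327,-0.07395,0.03695],[-.705,.709,-.011,.014]),
([-0.05454917,0.4283089,0.14205878,1.80208542,-0.06867072,0.91101624,1.65181855],[0.5519,-0.07235,0.20347],[-.705,.709,-.01,.015]),
([-1.07782168,0.36696471,0.63896612,2.07479382,0.66242196,0.20115331,0.41736713],[.6273,.219,.2689],[-.663,.667,.24,.24]),
(o['q'],o['position'],o['tcp_rot'])]
def fk(q,x,s):
    # s: signs for 7; x: a,b3,c3,b5,c5,b7,c7,o7, TCP rot fixed later
    P=np.zeros(3);Q=np.eye(3)
    ax='zyzyzyz';tr={0:(0,0,x[0]),2:(x[1],0,x[2]),4:(x[3],0,x[4]),6:(x[5],0,x[6])}
    off=[x[8],0,0,0,0,0,x[7]]
    for i in range(7):
        Q=Q@R.from_euler(ax[i],s[i]*q[i]+off[i]).as_matrix()
        if i in tr: P=P+Q@np.array(tr[i])
    return P,Q
TM=np.array([[1,0,0],[0,0,-1],[0,1,0]],float) # flange -> tool: tool y = flange z
def mk(x,s):
    def r(x):
        out=[]
        for q,p,w in data:
            P,Q=fk(q,x,s);Qt=Q@np.array([[1,0,0],[0,0,1],[0,-1,0]],float).T if False else Q@TMs
            out+=list((P-p)*10)+list(R.from_matrix(Qt.T@rot(w).as_matrix()).as_rotvec())
        return np.array(out)
    return r
TMs=np.array([[1,0,0],[0,0,-1],[0,1,0]],float) # columns: tool x=fx, tool y=fz, tool z=-fy
def fit():
    best=None
    import itertools
    for s1,s3,s5,s7 in itertools.product((1,-1),repeat=4):
      for o7 in(0,1.57,3.14,-1.57):
        for o1 in (0,1.57,3.14,-1.57):
          s=[s1,1,s3,1,s5,1,s7]
          x0=[.35,0,.4,0,.4,0,.3,o7,o1]
          f=least_squares(mk(x0,s),x0,max_nfev=30)
          if best is None or f.cost<best[0]: best=(f.cost,s,f.x)
    return best
if __name__=='__main__':
    b=fit();print(b[0],b[1],np.round(b[2],4));print(np.round(mk(b[2],b[1])(b[2]).reshape(-1,6),4))
    np.savez('kin.npz',s=b[1],x=b[2])
E
time python3 kin.py
```

```text
0.0058737854416699995 [-1, 1, -1, 1, -1, 1, -1] [ 0.2823  0.0309  0.5721 -0.0105  0.3664 -0.0063  0.3692 -1.6434 -0.0774]
[[-0.0117 -0.0116 -0.0151 -0.0015 -0.0052 -0.    ]
 [-0.0004  0.0155  0.0255  0.0039 -0.0104 -0.0008]
 [ 0.0318  0.0123  0.018  -0.0003 -0.0052  0.0002]
 [ 0.0002  0.02    0.027  -0.0004 -0.0051 -0.0026]
 [ 0.0085 -0.0186 -0.0283  0.0487  0.0128 -0.0019]
 [ 0.0086 -0.0183 -0.0272  0.0495  0.0131 -0.002 ]]
real	1m36.279s
user	1m34.719s
sys	0m0.152s
```

```bash
cat > ik.py <<'E'
from kin import *
z=np.load('kin.npz');S=list(z['s']);X=z['x']
LO=np.array([-2.76,-.34,-1.52,.19,-1.09,.17,-2.82]);HI=np.array([2.76,2.15,1.57,2.46,4.23,1.99,2.82])
def ik(pg,Rg,q0,reg=.02,mar=.04):
    def r(q):
        P,Q=fk(q,X,S);return np.r_[(P-pg)*10,R.from_matrix((Q@TMs).T@Rg).as_rotvec()*2,reg*(q-q0)]
    f=least_squares(r,np.clip(q0,LO+mar+.001,HI-mar-.001),bounds=(LO+mar,HI-mar))
    return f.x,np.abs(r(f.x)[:3]).max()*100,np.degrees(np.abs(r(f.x)[3:6]).max()/2)
def rolled(out,roll):
    pg,Rg=goal_tool(out); Rr=Rg@R.from_euler('x',roll,degrees=True).as_matrix()
    d=-Rg[:,0]; f=M-out*d; return f-Rr@FACE,Rr
if __name__=='__main__':
    q0=np.array(manip.get_obs()['q'])
    for roll in range(-90,91,15):
        q=q0;L=[]
        for out in(.165,.12,.06,0):
            # gradual roll
            if out==.165:
                for k in range(1,6): q,e,a=ik(*rolled(out,roll*k/5),q)
            else: q,e,a=ik(*rolled(out,roll),q)
            L.append((round(e,1),round(a,1)))
        print(roll,L,np.round(q,2))
E
python3 ik.py
```

```text
-90 [(np.float64(0.0), np.float64(0.0)), (np.float64(0.0), np.float64(0.0)), (np.float64(0.0), np.float64(0.0)), (np.float64(0.0), np.float64(0.0))] [-1.3   1.32  0.79  1.31  0.42  1.73  0.15]
-75 [(np.float64(0.0), np.float64(0.0)), (np.float64(0.0), np.float64(0.0)), (np.float64(0.0), np.float64(0.0)), (np.float64(0.0), np.float64(0.0))] [-1.37  1.16  0.76  1.5   0.44  1.47  0.1 ]
-60 [(np.float64(0.0), np.float64(0.0)), (np.float64(0.0), np.float64(0.0)), (np.float64(0.0), np.float64(0.0)), (np.float64(0.0), np.float64(0.0))] [-1.44  1.    0.74  1.7   0.48  1.19  0.05]
-45 [(np.float64(0.0), np.float64(0.0)), (np.float64(0.0), np.float64(0.0)), (np.float64(0.0), np.float64(0.0)), (np.float64(0.0), np.float64(0.0))] [-1.49  0.85  0.76  1.9   0.55  0.89 -0.01]
-30 [(np.float64(0.0), np.float64(0.0)), (np.float64(0.0), np.float64(0.0)), (np.float64(0.0), np.float64(0.0)), (np.float64(0.0), np.float64(0.0))] [-1.53  0.72  0.83  2.09  0.66  0.56 -0.06]
-15 [(np.float64(0.0), np.float64(0.0)), (np.float64(0.0), np.float64(0.0)), (np.float64(0.0), np.float64(0.0)), (np.float64(0.0), np.f
[... 703 characters left out ...]
0.0)), (np.float64(0.0), np.float64(0.0)), (np.float64(9.3), np.float64(4.8))] [ 0.69  0.9  -1.22  2.42  3.08  0.28 -1.25]
60 [(np.float64(1.8), np.float64(2.2)), (np.float64(3.9), np.float64(4.6)), (np.float64(1.5), np.float64(0.8)), (np.float64(0.5), np.float64(0.2))] [ 0.83  1.32 -1.42  2.42  2.65  0.27 -0.53]
75 [(np.float64(10.5), np.float64(10.9)), (np.float64(9.1), np.float64(8.6)), (np.float64(6.9), np.float64(5.8)), (np.float64(4.5), np.float64(3.3))] [ 0.84  1.35 -1.26  2.37  4.19  0.21 -1.93]
90 [(np.float64(0.0), np.float64(0.0)), (np.float64(0.0), np.float64(0.0)), (np.float64(0.0), np.float64(0.0)), (np.float64(0.0), np.float64(0.0))] [ 0.86  1.57 -1.3   2.13 -0.4   0.42  2.78]
```

```bash
python3 -c "
from ik import *
rows(*rolled(.165,-40));rows(*rolled(.165,-20))"
```

```text
at [0.629  0.2131 0.2712] goal [0.6292 0.2242 0.278 ] ROW [ 0.147 -0.172  0.367] [-3.952e+01 -3.000e-02 -2.000e-01] F [ 0.2  0.5 -1.6] t 7.02
at [0.629  0.2131 0.2712] goal [0.6314 0.2299 0.2755] ROW [ 0.147 -0.064  0.559] [-19.52  -0.06  -0.19] F [ 0.2  0.5 -1.6] t 7.02
```

```bash
python3 -m creep '[[[0.1,-0.02,0.2,-7,0,0,255],[0.15,-0.05,0.4,-14,0,-0.2,255],[0.15,-0.08,0.5,-21,0,-0.2,255],[0.15,-0.12,0.45,-28,0,-0.2,255],[0.15,-0.15,0.4,-34,0,-0.2,255]]]'
python3 -c "
from ik import *
rows(*rolled(.165,-40));tipface();print(manip.get_obs()['q'])"
```

```text
time: 7.43
position: [0.6296, 0.2262, 0.2774]
tcp_rot: [-0.437, 0.832, 0.156, 0.304]
wrist_force: [1.1, 0.7, -0.8]
width: 0.145
at [0.6296 0.2262 0.2774] goal [0.6292 0.2242 0.278 ] ROW [ 0.003  0.02  -0.069] [-5.31 -0.05 -0.05] F [ 1.1  0.7 -0.8] t 7.43
face [0.57977944 0.23734911 0.25601687] tip [0.48784413 0.23813543 0.17889826]
face along mm -164.9 off mm [-0.3  0.7  0.3]
tip along mm -44.9 off mm [-0.3  0.9  0.3]
axis err deg [ 3.469e+01 -7.000e-02 -3.000e-02]
[-1.29391898  0.69613906  0.7624703   1.7263338   0.56236084  0.88308246
  0.29473925]
```

```bash
python3 -m creep '[[[-0.4,0.02,-0.07,-5.3,0,0,255],[-0.8,0.02,-0.07,-5.3,0,0,255],[-1.2,0.02,-0.07,-5.3,0,0,255],[-1.2,0.02,-0.07,-5.3,0,0,255],[-1.2,0.02,-0.07,-5.3,0,0,255]]]'
python3 - <<'E'
from ik import *
rows(*rolled(.12,-40));tipface()
t=cam('top');s=cam('scene');save(t,'t6.png',(150,200,250,280),8);save(s,'s6.png',(330,190,400,250),9)
o=manip.get_obs();Rt=rot(o['tcp_rot']).as_matrix();f=o['position']+Rt@FACE
for p in(t,s): print('rim',proj(p,M),'tip',proj(p,f-.12*Rt[:,0]),'face',proj(p,f))
E
```

```text
time: 7.85
position: [0.6012, 0.2226, 0.2554]
tcp_rot: [-0.399, 0.851, 0.141, 0.311]
wrist_force: [0.1, -0.3, -0.9]
width: 0.149
at [0.6012 0.2226 0.2554] goal [0.5948 0.2244 0.2491] ROW [-0.3   -0.02   0.059] [-0.05 -0.11 -0.15] F [ 0.1 -0.3 -0.9] t 7.85
face [0.55208785 0.23519526 0.23318374] tip [0.4601146  0.23620235 0.15611296]
face along mm -129.0 off mm [-0.5 -1.6  0.5]
tip along mm -9.0 off mm [-0.5 -1.3  0.6]
axis err deg [39.95 -0.16 -0.1 ]
rim [178.62358917 240.23754049] tip [178.48066554 236.90087113] face [173.91678288 192.62177531]
rim [370.77900851 219.96665696] tip [369.60717144 219.47787531] face [355.60215466 217.46226834]
```

View pics/t6.png

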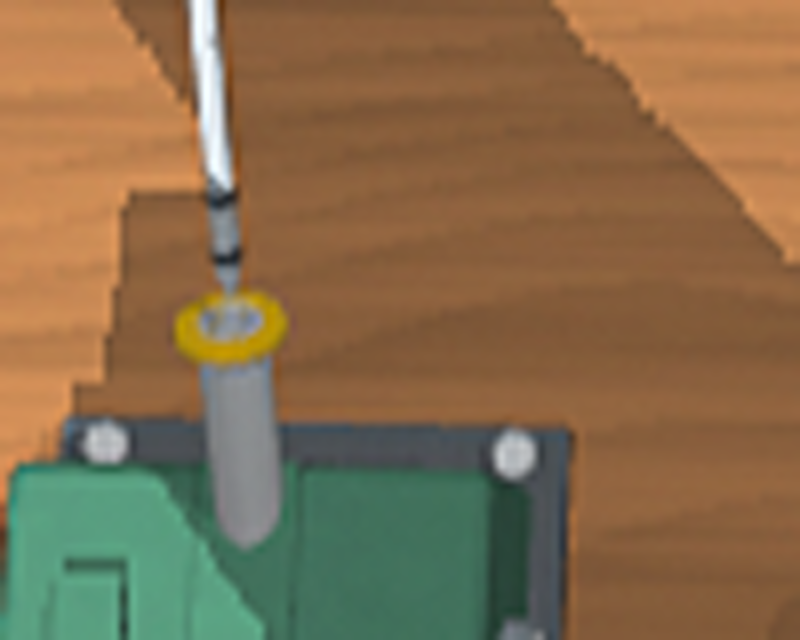

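View pics/s6.png

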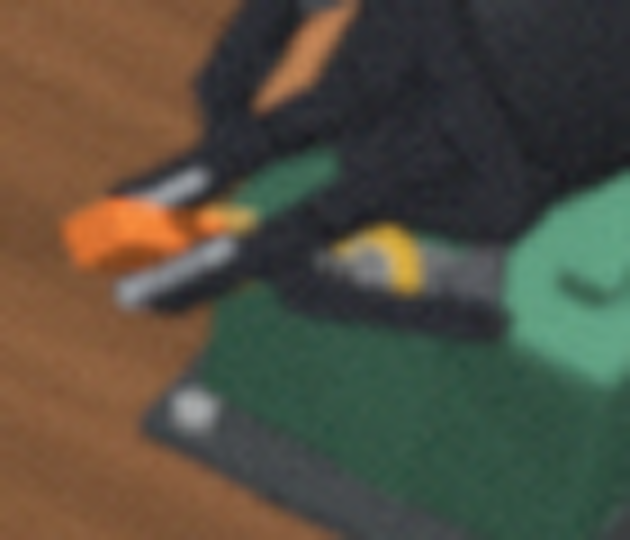

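```bash
python3 -c "
from ik import *
rows(*rolled(.125,-40));rows(*rolled(.095,-40));tipface()"
```

```text
at [0.6019 0.223  0.2562] goal [0.5986 0.2244 0.2523] ROW [-0.17  -0.007  0.053] [-0.09 -0.2  -0.11] F [-0.7  0.1 -0.9] t 7.95
at [0.6019 0.223  0.2562] goal [0.5756 0.2245 0.233 ] ROW [-1.17  -0.005  0.05 ] [-0.09 -0.2  -0.11] F [-0.7  0.1 -0.9] t 7.95
face [0.55283791 0.23562557 0.23400857] tip [0.46097647 0.23672943 0.15680586]
face along mm -130.1 off mm [-0.6 -1.2  0.7]
tip along mm -10.1 off mm [-0.5 -0.7  0.6]
axis err deg [39.91 -0.23 -0.04]
```

```bash
python3 -m creep '[[[-0.17,0,0.05,0,-0.2,0,255],[-0.4,0,0.05,0,-0.2,0,255],[-0.7,0,0.05,0,-0.2,0,255],[-0.95,0,0.05,0,-0.2,0,255],[-1.2,0,0.05,0,-0.2,0,255]]]' 100
python3 -m creep '[[[0,0,0,0,0,0,255]]]'
python3 -c "
from ik import *
rows(*rolled(.065,-40));tipface();o=manip.get_obs();print(o['moment'])"
```

```text
time: 8.37
position: [0.5741, 0.2246, 0.2316]
tcp_rot: [-0.399, 0.851, 0.142, 0.31]
wrist_force: [-0.2, -0.4, -1.3]
width: 0.145
time: 8.45
position: [0.5725, 0.225, 0.2301]
tcp_rot: [-0.399, 0.852, 0.142, 0.309]
wrist_force: [-0.8, -0.4, -1.1]
width: 0.145
at [0.5725 0.225  0.2301] goal [0.5526 0.2247 0.2137] ROW [-0.86   0.008 -0.015] [-0.1   0.16 -0.15] F [-0.8 -0.4 -1.1] t 8.45
face [0.52328304 0.23748037 0.20810772] tip [0.43106335 0.23804631 0.13132746]
face along mm -90.8 off mm [-0.   0.5  0. ]
tip along mm 29.2 off mm [-0.3  0.4  0.4]
axis err deg [39.9   0.11 -0.2 ]
[0.78399482 0.6467888  0.02499825]
```

```bash
python3 -m creep '[[[-0.4,0.01,-0.02,0,0.1,-0.1,255],[-0.8,0.01,-0.02,0,0.1,-0.1,255],[-1.2,0.01,-0.02,0,0.1,-0.1,255],[-1.6,0.01,-0.02,0,0.1,-0.1,255],[-1.9,0.01,-0.02,0,0.1,-0.1,255]]]'
python3 -m creep '[[[0,0,0,0,0,0,255]]]'
python3 -c "
from ik import *
rows(*rolled(0,-40));tipface();o=manip.get_obs();print(o['moment'],o['q'])"
```

```text
time: 8.87
position: [0.5274, 0.2249, 0.1927]
tcp_rot: [-0.399, 0.851, 0.143, 0.31]
wrist_force: [-0.6, 0.1, -0.9]
width: 0.142
time: 8.95
position: [0.5257, 0.2252, 0.1913]
tcp_rot: [-0.398, 0.852, 0.143, 0.309]
wrist_force: [-0.4, 0.2, -1.8]
width: 0.137
at [0.5257 0.2252 0.1913] goal [0.5028 0.225  0.1719] ROW [-1.     0.012 -0.002] [-0.08  0.27 -0.06] F [-0.4  0.2 -1.8] t 8.95
face [0.47648436 0.23755296 0.16925897] tip [0.38426438 0.23783941 0.0924775 ]
face along mm -30.0 off mm [-0.2  0.2  0.3]
tip along mm 90.0 off mm [-0.5 -0.1  0.6]
axis err deg [39.92  0.23 -0.15]
[ 0.81215593  0.65113855 -0.05860782] [-1.45643748  0.81015786  0.77374534  1.92230339  0.54010137  0.83619622
  0.07575534]
```

```bash
python3 -m creep '[[[-0.2,0.01,0,0,0.2,-0.1,255],[-0.4,0.01,0,0,0.2,-0.1,255],[-0.6,0.01,0,0,0.2,-0.1,255],[-0.75,0.01,0,0,0.2,-0.1,255],[-0.75,0.01,0,0,0.2,-0.1,255]]]'
python3 -m creep '[[[-0.05,0,0,0,0,0,255],[-0.1,0,0,0,0,0,255],[-0.15,0,0,0,0,0,255]]]'
python3 -c "
from ik import *
rows(*rolled(0,-40));tipface();o=manip.get_obs();print(o['moment'])"
```

```text
time: 9.37
position: [0.5078, 0.2252, 0.1761]
tcp_rot: [-0.398, 0.851, 0.143, 0.31]
wrist_force: [-0.8, 0.5, -1.1]
width: 0.142
time: 9.62
position: [0.5045, 0.2252, 0.1732]
tcp_rot: [-0.398, 0.851, 0.143, 0.31]
wrist_force: [-0.7, 0.3, -1.0]
width: 0.143
at [0.5045 0.2252 0.1732] goal [0.5028 0.225  0.1719] ROW [-0.07   0.003 -0.006] [-0.08  0.11  0.03] F [-0.7  0.3 -1. ] t 9.62
face [0.45530047 0.23758578 0.15104111] tip [0.36331186 0.23800615 0.07398322]
face along mm -2.1 off mm [ 0.   0.1 -0. ]
tip along mm 117.9 off mm [-0.1 -0.1  0.1]
axis err deg [ 3.992e+01  1.100e-01 -1.000e-02]
[ 8.05534761e-01  6.31256587e-01 -3.10952544e-05]
```

Now I'll advance slowly until the collar makes contact.

```bash
python3 -m creep '[[[-0.03,0,0,0,0,0,255],[-0.06,0,0,0,0,0,255],[-0.09,0,0,0,0,0,255]]]'
python3 -m creep '[[[-0.03,0,0,0,0,0,255],[-0.06,0,0,0,0,0,255],[-0.1,0,0,0,0,0,255]]]'
python3 -c "
from ik import *
tipface();o=manip.get_obs();print(o['moment'],o['wrist_force'])
t=cam('top');s=cam('scene');save(t,'t7.png',(150,200,230,280),8);save(s,'s7.png',(330,190,400,250),9)"
```

```text
time: 9.87
position: [0.5032, 0.2252, 0.1722]
tcp_rot: [-0.398, 0.851, 0.144, 0.311]
wrist_force: [5.2, 0.6, 6.3]
width: 0.145
time: 10.12
position: [0.5031, 0.2253, 0.1723]
tcp_rot: [-0.398, 0.85, 0.145, 0.312]
wrist_force: [12.8, -0.7, 12.6]
width: 0.143
face [0.4540182  0.23759225 0.1498535 ] tip [0.3624343  0.23785863 0.07231436]
face along mm -0.3 off mm [ 0.1  0.1 -0.1]
tip along mm 119.7 off mm [ 0.4 -0.3 -0.5]
axis err deg [39.89  0.08  0.3 ]
[-1.10048485 -2.25262487  1.78464435] [12.80687052 -0.65471884 12.64927175]
```

View pics/t7.png

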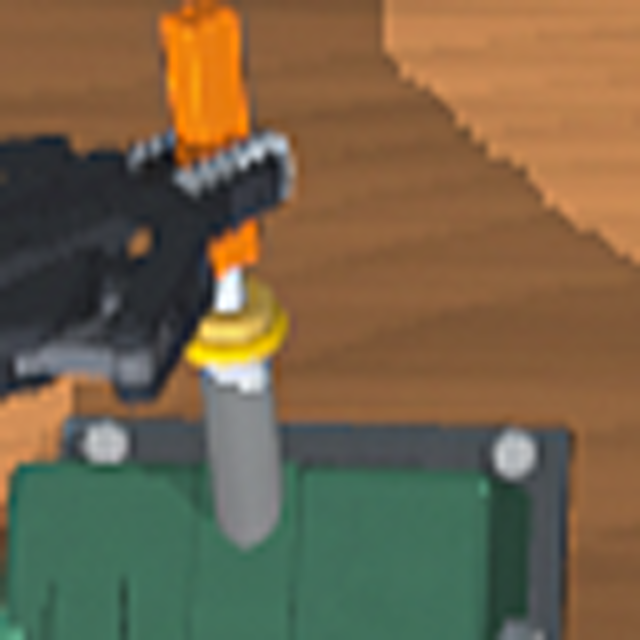

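```bash
python3 -m creep '[[[-0.12,0,0,0,0,-0.2,255],[-0.16,0,0,0,0,-0.3,255],[-0.18,0,0,0,0,-0.3,255],[-0.18,0,0,0,0,-0.3,255],[-0.18,0,0,0,0,-0.3,255]]]'
python3 -c "
from ik import *
tipface();o=manip.get_obs();print(o['moment'],o['wrist_force'])
w=cam('wrist');save(w,'w8.png')"
```

```text
time: 10.63
position: [0.503, 0.2254, 0.1726]
tcp_rot: [-0.397, 0.849, 0.149, 0.316]
wrist_force: [16.1, 0.4, 17.7]
width: 0.143
face [0.45415919 0.23747311 0.14956497] tip [0.36344978 0.23721255 0.07100458]
face along mm -0.3 off mm [ 0.3 -0.  -0.3]
tip along mm 119.7 off mm [ 1.5 -0.9 -1.7]
axis err deg [39.84  0.1   1.01]
[-1.64241956 -3.02011712  2.17839335] [16.13300846  0.39145033 17.65050582]
```

View pics/w8.png

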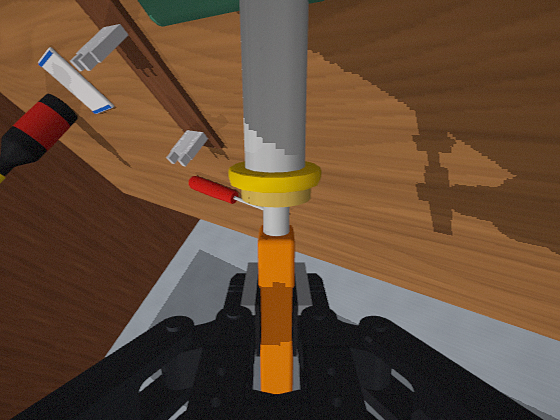

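The wrist view shows the brass collar flush on the yellow rim around px (275,185), so it is home. Next I draw it out.

```bash
python3 -c "
from ik import *
rows(*rolled(0.0,-40));rows(*rolled(0.06,-40))"
python3 -m creep '[[[0.1,0,0,0,0,0.5,255],[0.4,0,0,0,0,0.9,255],[0.9,0,0,0,0,1,255],[1.4,0,0,0,0,1,255],[1.9,0,0,0,0,1,255]]]'
python3 -c "
from ik import *
tipface();rows(*rolled(0.13,-40));w=cam('wrist');save(w,'w9.png')"
```

```text
at [0.503  0.2255 0.1726] goal [0.5028 0.225  0.1719] ROW [-0.019  0.019 -0.004] [-0.16 -0.25  0.96] F [16.8  1.5 18.1] t 10.68
at [0.503  0.2255 0.1726] goal [0.5488 0.2247 0.2105] ROW [1.981 0.052 0.005] [-0.16 -0.25  0.96] F [16.8  1.5 18.1] t 10.68
time: 11.1
position: [0.5467, 0.2253, 0.2104]
tcp_rot: [-0.4, 0.85, 0.141, 0.312]
wrist_force: [0.3, -0.5, -1.4]
width: 0.146
face [0.49756977 0.23802354 0.18816294] tip [0.40574851 0.23917666 0.11091318]
face along mm -58.3 off mm [-0.8  0.8  1. ]
tip along mm 61.7 off mm [-0.7  1.4  0.9]
axis err deg [ 3.985e+01 -2.700e-01 -2.000e-02]
at [0.5467 0.2253 0.2104] goal [0.6024 0.2243 0.2555] ROW [2.39  0.043 0.021] [-0.15 -0.24 -0.1 ] F [ 0.3 -0.5 -1.4] t 11.1
```

View pics/w9.png

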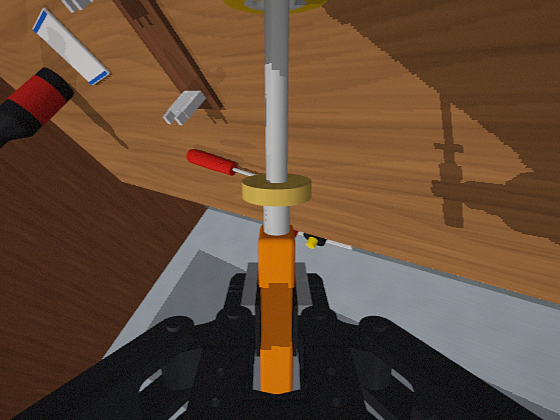

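Coming out freely, so I'll continue past the mouth.

```bash
python3 -m creep '[[[0.5,0.02,0.02,0,-0.2,0,255],[1.0,0.02,0.02,0,-0.2,0,255],[1.5,0.03,0.02,0,-0.2,0,255],[2.0,0.04,0.02,0,-0.2,0,255],[2.5,0.04,0.02,0,-0.2,0,255]]]'
python3 -m creep '[[[0.5,0,0,0,0,0,255],[1.0,0,0,0,0,0,255],[1.5,0,0,0,0,0,255],[1.7,0,0,0,0,0,255]]]'
python3 -c "
from ik import *
tipface();o=manip.get_obs();print(o['q'],o['wrist_force']);t=cam('top');save(t,'t10.png',(130,140,330,280),4)"
```

```text
time: 11.57
position: [0.6075, 0.2234, 0.2605]
tcp_rot: [-0.4, 0.85, 0.141, 0.312]
wrist_force: [-0.4, -0.5, -1.1]
width: 0.141
time: 11.9
position: [0.6477, 0.2221, 0.2945]
tcp_rot: [-0.4, 0.85, 0.141, 0.313]
wrist_force: [-0.0, 0.0, -0.5]
width: 0.14
face [0.59860056 0.23485807 0.27223453] tip [0.50687263 0.23617364 0.19487655]
face along mm -189.8 off mm [-0.5 -1.6  0.6]
tip along mm -69.8 off mm [-0.3 -1.   0.3]
axis err deg [ 3.985e+01 -3.600e-01  2.000e-02]
[-1.25829356  0.74514268  0.76499992  1.62002616  0.54246446  0.99922074
  0.33766199] [-0.04282279  0.0067375  -0.48876438]
```

View pics/t10.png

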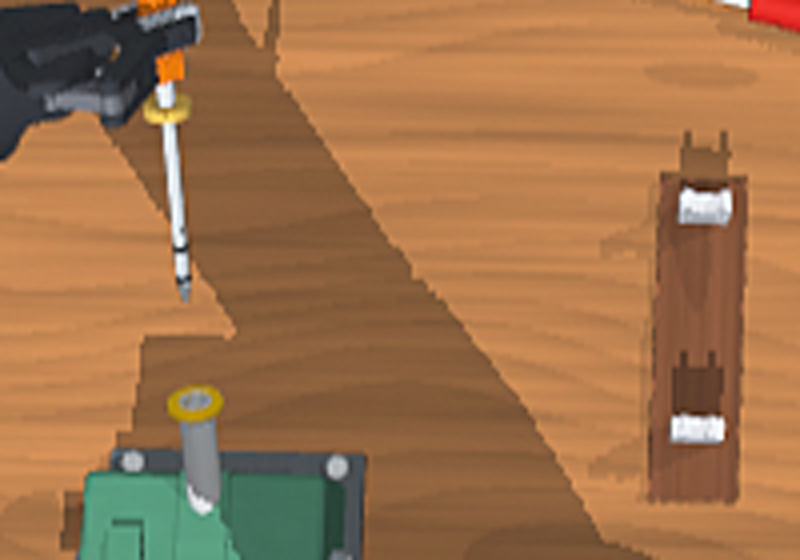

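```bash
cat >> ik.py <<'E'
TIPG=np.array([.517,-.308,.106])
def final(yaw=0,up=0.,tip=None):
    R0=np.array([[1,0,0],[0,0,1],[0,-1,0]],float);Rg=R.from_euler('z',yaw,degrees=True).as_matrix()@R0
    f=(TIPG if tip is None else tip)+.12*Rg[:,0]+[0,0,up];return f-Rg@FACE,Rg
E
python3 - <<'E'
from ik import *
from scipy.spatial.transform import Slerp
o=manip.get_obs();q0=np.array(o['q']);p0=np.array(o['position']);A=rot(o['tcp_rot'])
for yaw in(0,):
    pg,Rg=final(yaw,.12);sl=Slerp([0,1],R.concatenate([A,R.from_matrix(Rg)]));q=q0
    for k in np.linspace(0,1,13)[1:]:
        q,e,a=ik(p0+(pg-p0)*k,sl(k).as_matrix(),q);
        if round(k*12)%3==0:print(yaw,round(k,2),np.round(q,2),round(e,1),round(a,1))
    q,e,a=ik(*final(yaw),q);print(np.round(q,2),e)
    rows(pg,Rg)
    rows(p0+(pg-p0)*.5,sl(.5).as_matrix())
E
```

```text
0 0.25 [-1.    0.54  0.67  1.77  0.5   0.74  0.6 ] 0.0 0.0
0 0.5 [-0.52  0.46  0.44  1.77  0.28  0.68  1.11] 0.0 0.0
0 0.75 [-0.04  0.53  0.22  1.57  0.02  0.86  1.64] 0.0 0.0
0 1.0 [ 0.28  0.75  0.12  1.15 -0.09  1.25  1.97] 0.0 0.0
[ 0.28  0.84  0.11  1.3  -0.1   1.01  1.98] 0.003537968661038171
at [0.6479 0.222  0.2947] goal [ 0.689 -0.308  0.207] ROW [ -0.64  13.72 -11.57] [ 37.95 -14.55  38.29] F [ 1.2 -0.2  0.3] t 11.95
at [0.6479 0.222  0.2947] goal [ 0.6684 -0.043   0.2509] ROW [-0.32   6.86  -5.785] [18.98 -7.28 19.15] F [ 1.2 -0.2  0.3] t 11.95
```

```bash
python3 -m creep '[[[-0.04,0.7,-0.7,4.5,-1.7,4.5,255],[-0.08,1.6,-1.5,9,-3.4,9,255],[-0.12,2.6,-2.3,13,-5,13,255],[-0.16,3.6,-3,16,-6.2,16.4,255],[-0.2,4.6,-3.9,19,-7.3,19,255]]]'
python3 -c "
from ik import *
rows(*final(0,.12));print(manip.get_obs()['q'])"
```

```text
time: 12.37
position: [0.6613, 0.0442, 0.2659]
tcp_rot: [-0.571, 0.801, 0.074, 0.161]
wrist_force: [1.6, 0.0, -2.6]
width: 0.145
at [0.6613 0.0442 0.2659] goal [ 0.689 -0.308  0.207] ROW [  0.964   5.981 -10.289] [18.84 -7.15 19.26] F [ 1.6  0.  -2.6] t 12.37
[-0.68542874  0.47042849  0.47749802  1.72448357  0.29321322  0.79946861
  0.98282354]
```

```bash
python3 -m creep '[[[0.1,0.5,-1,4.5,-1.7,4.5,255],[0.2,1.1,-2,9,-3.4,9,255],[0.35,1.7,-3.1,13,-5,13,255],[0.45,2.4,-4.2,16,-6.2,16.4,255],[0.5,3,-5.2,18.8,-7.1,19.2,255]]]'
python3 -c "
from ik import *
rows(*final(0,.12));print(manip.get_obs()['q'])"
```

```text
time: 12.78
position: [0.6733, -0.1012, 0.2424]
tcp_rot: [-0.7, 0.714, 0.005, 0.009]
wrist_force: [1.2, 0.9, -1.0]
width: 0.145
at [ 0.6733 -0.1012  0.2424] goal [ 0.689 -0.308  0.207] ROW [ 0.533  1.322 -6.865] [ 1.1  -0.28  1.17] F [ 1.2  0.9 -1. ] t 12.78
[-0.03860749  0.57157746  0.19114166  1.43260824 -0.09561643  1.12482769
  1.72780323]
```

```bash
python3 -m creep '[[[0.1,0.3,-1.3,1,-0.3,1.2,255],[0.2,0.5,-2.6,1,-0.3,1.2,255],[0.3,0.8,-3.9,1,-0.3,1.2,255],[0.4,1,-5.2,1,-0.3,1.2,255],[0.5,1.3,-6.3,1,-0.3,1.2,255]]]'
python3 -m creep '[[[0,0,0,0,0,0,255],[0,0,0,0,0,0,255]]]'
python3 - <<'E'
from ik import *
rows(*final(0,0));o=manip.get_obs();print(o['q'])
w=cam('wrist');im=overlay(w,o,(-.052,-.019,0));cv2.imwrite('pics/w11.png',im)
s=cam('scene');save(s,'s11.png',(150,120,330,260),4);t=cam('top');save(t,'t11.png',(330,140,500,280),4)
E
```

```text
time: 13.2
position: [0.6869, -0.2938, 0.2062]
tcp_rot: [-0.706, 0.708, -0.001, -0.0]
wrist_force: [1.0, -1.3, -0.7]
width: 0.14
time: 13.37
position: [0.6846, -0.2969, 0.2038]
tcp_rot: [-0.706, 0.708, -0.005, 0.0]
wrist_force: [0.2, 1.0, -1.4]
width: 0.144
at [ 0.6846 -0.2969  0.2038] goal [ 0.689 -0.308  0.087] ROW [ 0.177  3.892 -0.363] [ 0.11 -0.39 -0.39] F [ 0.2  1.  -1.4] t 13.37
[ 0.25584621  0.72027858  0.17989386  1.24629523 -0.12275529  1.19127951
  2.00196158]
```

View pics/w11.png

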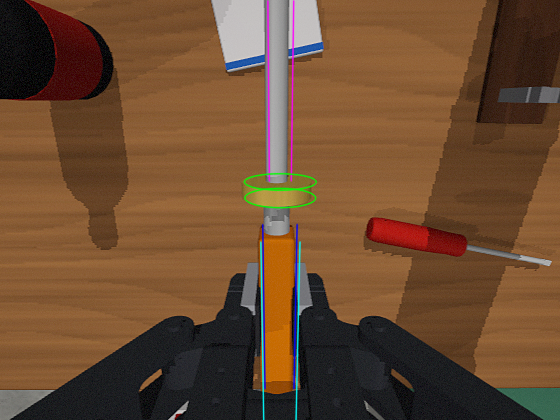

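View pics/s11.png

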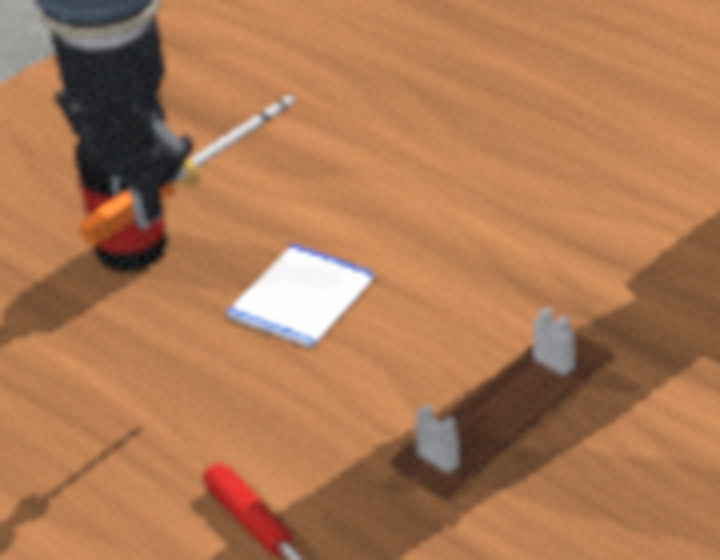

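View pics/t11.png

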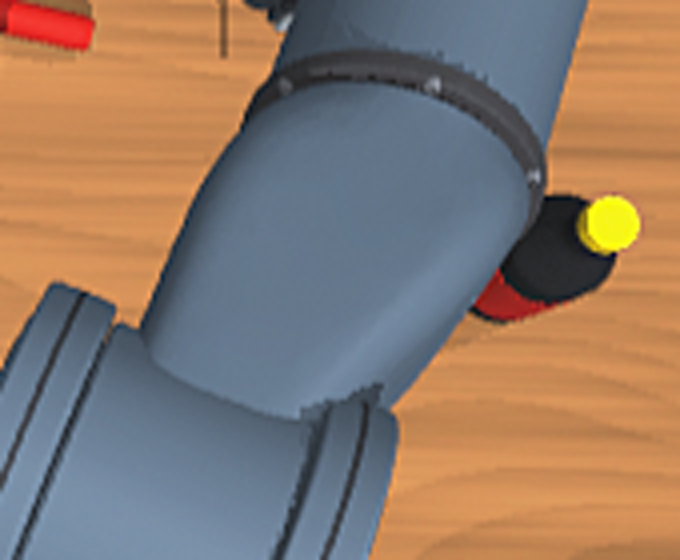

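```bash
python3 -m creep '[[[0.1,0.9,-0.2,0.1,-0.4,-0.4,255],[0.18,1.9,-0.36,0.1,-0.4,-0.4,255],[0.18,2.9,-0.36,0.1,-0.4,-0.4,255],[0.18,3.6,-0.36,0.1,-0.4,-0.4,255],[0.18,3.85,-0.36,0.1,-0.4,-0.4,255]]]'
python3 -m creep '[[[0,0,0,0,0,0,255],[0,0,0,0,0,0,255]]]'
python3 - <<'E'
from ik import *
rows(*final(0,0));o=manip.get_obs();Rt=rot(o['tcp_rot']).as_matrix();f=o['position']+Rt@FACE
s=cam('scene');save(s,'s12.png',(170,150,270,225),8)
print('tip',f-.12*Rt[:,0],proj(s,f-.12*Rt[:,0]),'collar',proj(s,f+.003*Rt[:,0]),'hend',proj(s,f+.105*Rt[:,0]),'hf',proj(s,f+.02*Rt[:,0]), 'plate',proj(s,(.517,-.308,.006)))
w=cam('wrist');save(w,'w12.png')
E
```

```text
time: 13.93
position: [0.6911, -0.2989, 0.0867]
tcp_rot: [0.709, -0.705, -0.003, 0.004]
wrist_force: [-1.1, 0.3, -1.3]
width: 0.139
time: 14.1
position: [0.6918, -0.2968, 0.0871]
tcp_rot: [0.709, -0.705, -0.004, 0.004]
wrist_force: [0.5, 0.2, -1.2]
width: 0.143
at [ 0.6918 -0.2968  0.0871] goal [ 0.689 -0.308  0.087] ROW [-0.096  0.002 -0.371] [-0.34  0.68 -0.03] F [ 0.5  0.2 -1.2] t 14.1
tip [ 0.51977346 -0.29899693  0.1061849 ] [223.99669186 172.35927237] collar [198.53743406 190.66126827] hend [175.51548898 207.21114367] hf [194.82720573 193.32845457] plate [225.24850594 192.74637655]
```

View pics/s12.png

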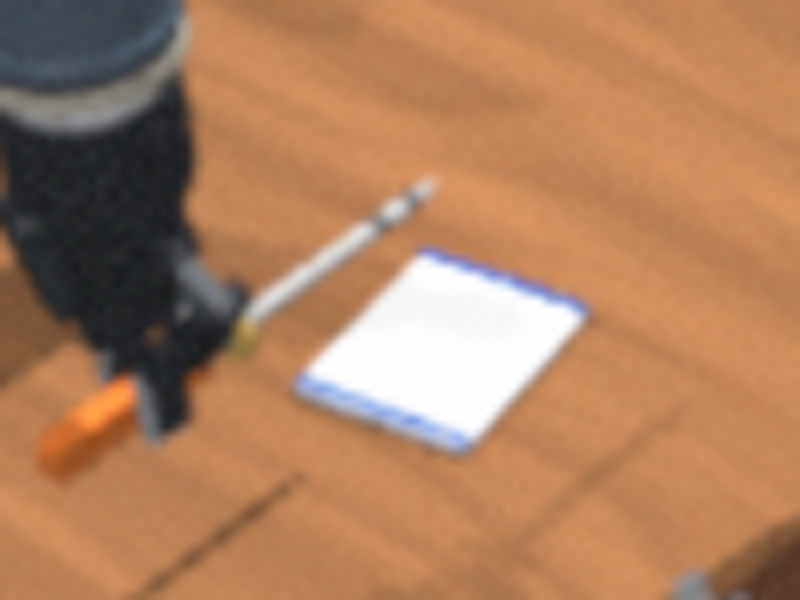

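View pics/w12.png

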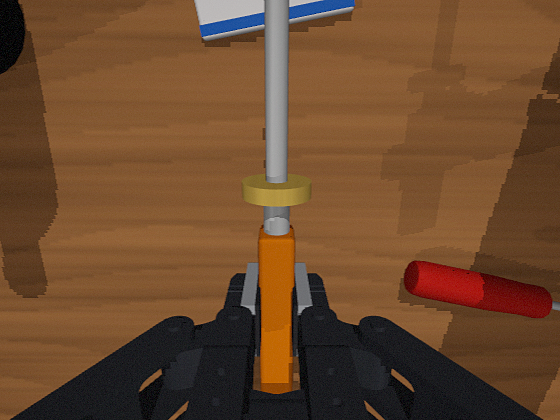

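```bash
python3 -m creep '[[[-0.1,0,-0.37,-0.3,0.7,0,255],[-0.1,0,-0.37,-0.3,0.7,0,255],[-0.1,0,-0.37,-0.3,0.7,0,255],[-0.1,0,-0.37,-0.3,0.7,0,255],[-0.1,0,-0.37,-0.3,0.7,0,255]]]'
python3 - <<'E'
from ik import *
import time
for i in range(4):
    s=cam('top')
    rows(*final(0,0))
o=manip.get_obs();Rt=rot(o['tcp_rot']).as_matrix();f=o['position']+Rt@FACE;print('tip',f-.12*Rt[:,0],'dir',-Rt[:,0],np.abs(o['dq']).max())
E
```

```text
time: 14.62
position: [0.6896, -0.3095, 0.0889]
tcp_rot: [-0.707, 0.707, 0.0, 0.001]
wrist_force: [0.6, -0.4, -1.4]
width: 0.145
at [ 0.6896 -0.3093  0.0887] goal [ 0.689 -0.308  0.087] ROW [-0.019  0.058  0.045] [ 0.05 -0.08  0.13] F [-0.3 -0.2 -0.5] t 14.67
at [ 0.6896 -0.3092  0.0886] goal [ 0.689 -0.308  0.087] ROW [-0.02   0.055  0.041] [ 0.05 -0.07  0.13] F [ 0.6 -0.1 -0.7] t 14.72
at [ 0.6896 -0.3092  0.0886] goal [ 0.689 -0.308  0.087] ROW [-0.019  0.053  0.042] [ 0.05 -0.06  0.12] F [ 0.  -0.3 -1.6] t 14.77
at [ 0.6895 -0.3093  0.0885] goal [ 0.689 -0.308  0.087] ROW [-0.017  0.051  0.042] [ 0.05 -0.07  0.11] F [ 0.6 -0.4 -0.9] t 14.82
tip [ 0.51747864 -0.30904387  0.10718941] dir [-0.99999731  0.00118582 -0.00199372] 0.0013861049792132194
```

Run:
```python
from ik import *
o=manip.get_obs();Rt=rot(o['tcp_rot']).as_matrix();f=o['position']+Rt@FACE
s=cam('scene');im=overlay(s,o,FACE);cv2.imwrite('pics/s13.png',cv2.resize(im[140:230,165:275],None,fx=7,fy=6.6))
print('tip',proj(s,f-.12*Rt[:,0]));save(s,'s13r.png',(165,140,275,230),6)
for n in('oil_bottle','grease_tin','screwdriver'): print(n,[(x['score'],x['rect']) for x in finder.spot_in(n,s)][:1])
```

```text
tip [222.34144045 170.70237555]
oil_bottle []
grease_tin [(0.94, [378.6, 305.7, 413.6, 348.9])]
screwdriver [(0.62, [202.6, 238.2, 235.5, 271.8])]
```

View pics/s13.png

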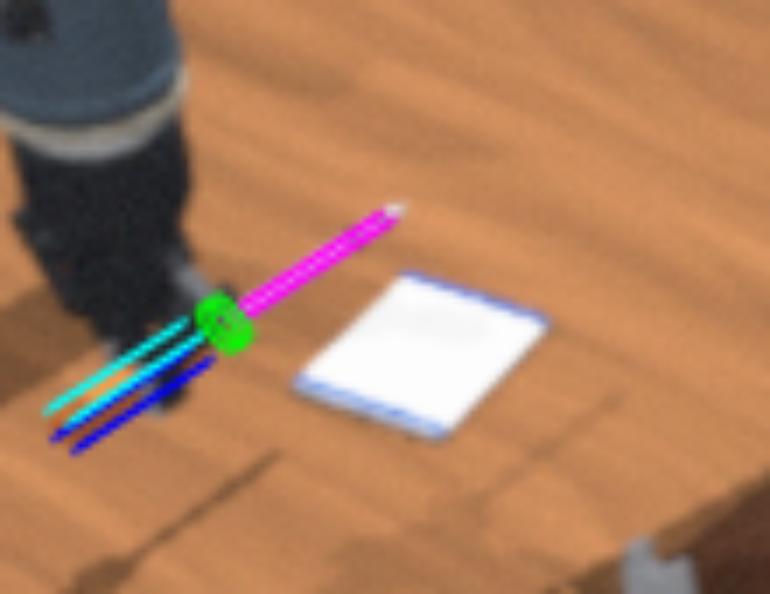

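View pics/s13r.png

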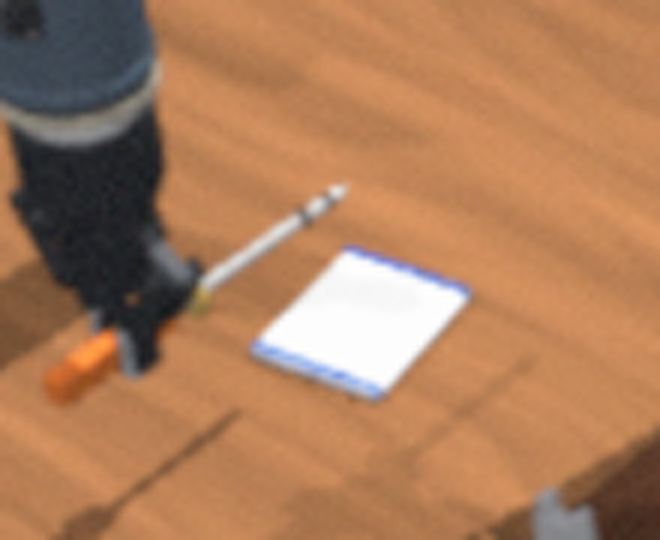

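```bash
python3 -c "
from ik import *
rows(*final(0,0));print(manip.hand_in())"
```

```text
at [ 0.6895 -0.3094  0.0886] goal [ 0.689 -0.308  0.087] ROW [-0.017  0.052  0.046] [ 0.06 -0.07  0.12] F [-0.2  0.4 -0.4] t 15.02
the job is handed in; nothing more can be done
None
```

I dipped the gearbox, drew the dipstick out, and handed the job in at 15.0 s with the dipstick still in the gripper, level over the plate.

- **Insertion:** I took the dipstick by the orange handle and pushed it down the tube until it stopped. At the stop, the computed collar face was 0.3 mm from the estimated rim position. The wrist force was about 24 N, and the wrist camera showed the collar flush on the yellow rim. The dipstick then drew out freely, and the top camera showed it clear of the mouth.
- **Final pose:** From the arm pose, the tip is at about (0.517, -0.309, 0.107). That is about 101 mm above the plate and about 1 mm from its measured middle. The computed axis is level to about 0.1°. The arm was almost still, at no more than 0.0014 rad/s. The scene picture matched the predicted tip to about half a pixel (roughly 2 mm), so the level check from the picture is only good to about 1°.

**Checks that disagreed or failed:**
- The wrist camera placed the gripped dipstick about 1.4 mm to one side. I took this as calibration error.
- Before the dip, the first insertion attitude ran close to the limit of joint 6. I rolled the grip 40° about the rod to reach the tube.
- At the end, the detector missed the oil bottle, which the gripper hid from the scene camera. It also outlined the screwdriver slightly differently than at the start. The path was planned clear of the bystanders, and I saw no sign that any of them was touched.

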